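# Enter a result on the club's scoring console

### The job

Enter the last competitor's result on the scoring console: press the triangular key, then the large round key, then the square key, and confirm with the long bar key. Press them one at a time, each fully down and let up again before the next, and leave the plus-shaped key and the small round key alone. Do not shove the medal, pen, tin or carton out of their places.

Things in the scene. Friction and masses are not known exactly. Their poses are not given: they have to be found in the camera images.
- console: scoring console, a fixed aluminium plate 200 x 290 x 10 mm; origin under its centre, x towards its blank screen (45 mm high, at x = 84 mm), y to its left. Six black key modules, 60 mm square, stand on it in two rows of three, 64 mm apart, in a different order each time. All keys are white, tops 39 mm above the table and 10 mm above their modules; only the outline differs.
- triangle_top (a point): centre of the top face of the triangular key (equal sides of 50 mm); moves down with the key, z up
- key_triangle (a joint): how far the triangle key is pressed: 0 up, 0.006 m fully down; springs back by itself (1.5 N to start it, 5 N fully down)
- round_top (a point): centre of the top face of the large round key (42 mm across); moves down with the key, z up
- key_round (a joint): how far the round key is pressed: 0 up, 0.006 m fully down; springs back by itself (1.5 N to start it, 5 N fully down)
- square_top (a point): centre of the top face of the square key (38 x 38 mm); moves down with the key, z up
- key_square (a joint): how far the square key is pressed: 0 up, 0.006 m fully down; springs back by itself (1.5 N to start it, 5 N fully down)
- bar_top (a point): centre of the top face of the long narrow bar key (52 x 18 mm); moves down with the key, z up
- key_bar (a joint): how far the bar key is pressed: 0 up, 0.006 m fully down; springs back by itself (1.5 N to start it, 5 N fully down)
- cross_top (a point): centre of the top face of the plus-shaped key (arms 48 mm long, 14 mm wide); not part of the job; moves down with the key, z up
- key_cross (a joint): how far the cross key is pressed: 0 up, 0.006 m fully down; springs back by itself (1.5 N to start it, 5 N fully down)
- dot_top (a point): centre of the top face of the small round key (18 mm across); not part of the job; moves down with the key, z up
- key_dot (a joint): how far the small round key is pressed: 0 up, 0.006 m fully down; springs back by itself (1.5 N to start it, 5 N fully down)
- medal: steel medal, disc 40 mm across, 5 mm thick, lying on the console's wing; origin under its centre
- pen: red pen 135 x 10 x 10 mm lying in front of the console; origin under its middle, x along it
- tin: round steel tin 68 mm across, 28 mm high, to the right of the console; origin under its centre
- carton: cardboard carton 85 x 55 x 50 mm, left of the console; origin under its centre

How it is judged:
On the way, in this order (a step that is already met when the one before it is completed fails the run):
1. the triangular key is pressed fully down (over 4.5 mm of its 6 mm) with every other key up (value of joint key_triangle above 0.0045 m and value of joint each of key_round, key_square, key_bar, key_cross, key_dot below 0.002 m), for 0.05 s.
2. the triangular key has come up again (within 1.2 mm) (value of joint key_triangle below 0.0012 m), for 0.05 s.
3. the large round key is pressed fully down (over 4.5 mm of its 6 mm) with every other key up (value of joint key_round above 0.0045 m and value of joint each of key_triangle, key_square, key_bar, key_cross, key_dot below 0.002 m), for 0.05 s.
4. the large round key has come up again (within 1.2 mm) (value of joint key_round below 0.0012 m), for 0.05 s.
5. the square key is pressed fully down (over 4.5 mm of its 6 mm) with every other key up (value of joint key_square above 0.0045 m and value of joint each of key_triangle, key_round, key_bar, key_cross, key_dot below 0.002 m), for 0.05 s.
6. the square key has come up again (within 1.2 mm) (value of joint key_square below 0.0012 m), for 0.05 s.
7. the long bar key is pressed fully down (over 4.5 mm of its 6 mm) with every other key up (value of joint key_bar above 0.0045 m and value of joint each of key_triangle, key_round, key_square, key_cross, key_dot below 0.002 m), for 0.05 s.
8. the long bar key has come up again (within 1.2 mm) (value of joint key_bar below 0.0012 m), for 0.05 s.
At the end, for the whole second after the job is handed in: after the four presses in order, all six keys are up again (within 1.2 mm) and the medal, pen, tin and carton are within 30 mm of where they began (value of joint each of key_triangle, key_round, key_square, key_bar, key_cross, key_dot below 0.0012 m and distance of each of medal, pen, tin, carton from where it was at the start of the episode below 0.03 m); the robot touches nothing.
It fails at once if the plus-shaped key or the small round key is pressed (over 3 mm) (value of joint any of key_cross, key_dot above 0.003 m).
It fails at once if two keys are down at once (each over 3 mm) (value of joint each of key_triangle, key_round above 0.003 m or value of joint each of key_triangle, key_square above 0.003 m or value of joint each of key_triangle, key_bar above 0.003 m or value of joint each of key_round, key_square above 0.003 m or value of joint each of key_round, key_bar above 0.003 m or value of joint each of key_square, key_bar above 0.003 m).
It fails at once if one of the loose things by the console (medal, pen, tin, carton) is shoved out of its place (over 30 mm) (distance of any of medal, pen, tin, carton from where it was at the start of the episode above 0.03 m).
It also fails if it takes over 45 s, if anything falls off the work surface, if the arm or the gripper's body presses on something with over 40 N, if the wrist force passes 120 N, or if a joint passes its speed limit or range.

### The arm

A 6-joint arm with a two-finger parallel gripper is mounted at the origin on the work surface. World frame = base frame: x ahead of the robot, y to its left, z up, the work surface at z = 0. Lengths are in m, angles in rad, forces in N, time in s.
With the tool pointing down it reaches from about 0.35 to 0.85 m from the base axis. Payload 8.1 kg.
Tool frame: the origin (TCP) lies on the centre line of the jaws, within the pads' length; the fingertips stand 22 mm ahead of it and the grasp point (between the pads) lies 3 mm ahead of it; z points along the fingers, y is the line along which they close (so a half turn about z gives the same grasp; the last joint's range is limited). The gripper opens to 85 mm and grips with 20 to 120 N. Pads are 22 mm wide; open, the fingers measure 114 mm over their backs; the gripper's body (76 mm by 85 mm) begins 54 mm behind the grasp point. The pads swing forward as they close: fully open they stand 13 mm farther back than shut.
Start: joints at [-1.312, 0.13, 1.488, -0, 1.523, -0.085], TCP at [0.202, -0.565, 0.253] pointing down, gripper open.
Joint ranges: [-2.96, 2.96], [-0.89, 2.26], [0.02, 2.5], [-1.34, 4.48], [0, 2.73], [-2.66, 2.66]. Speed limits (rad/s): [2.39, 2.39, 2.79, 3.14, 3.14, 3.14].

### API

Orientations are given as a rotation vector (axis times angle).
In Python, from rig import r gives the robot as it stands. The module is installed in compiled form; this text tells all that it offers.
- The arm moves only by the tool servo_tool, never from a script. Its argument "plan" is a list of rows, each a list of 7 numbers: the turn, a rotation vector about the world's x, y, z in degrees, then the shift along the world's x, y, z in cm, then the opening, from 0 (shut) to 1 (fully open). A call has 1 to 10 rows; each row shifts and turns the commanded pose from where the row before left it; what a row does not reach is not made up. A row lasts 1/8 s, in which the tool goes at most 62.5 mm and 10.7 degrees, less where a joint would pass 70% of its speed; a pose out of reach is approached as far as the arm can. A call is refused whole if a number of a shift passes 6.25 or a number of a turn 10.7, either way. A call with a gripper value outside its range is refused whole. The fingers move at their own pace and stop on an object; "grip_force" is the grip in N (left out, the last holds). Time passes only in rows, so rows that do not move let the fingers close. It gives the time, the measured TCP pose, the force, the opening and the grip force at its end, in the units of the state.
- r.state(): the state, without advancing time (a new reading comes with each control period).
- r.camera(name): name is "scene" or "side" or "wrist"; returns (picture, depth): 400x640x3 uint8, blue, green, red; 400x640 float32, m along the optical axis (not along the pixel's ray), 0 where there is no reading.
- r.camera_info(name): a dict with "fx", "fy", "cx", "cy" (pixels), "k1" (the pictures are not rectified: a ray, as slopes to the right and down, at radius r is drawn at 1 + k1 r^2 times it, then the intrinsics apply), "view" (4x4, takes a point from world to camera coordinates); the wrist camera has in their place "mount" (4x4, takes a point from camera to tool coordinates, whose origin is the TCP and whose axes are the flange's). Camera axes: x right, y up, looking along -z (the intrinsics and any distortion apply to the point x, -y, -z); pixel columns grow to the right and rows downward; lengths in m; the calibration is good to about 2 mm. A picture is of the moment at which its call begins: read the wrist's pose just before it. camera_info takes no time and is no camera call.
- r.finish_job(): hands the job in; it is judged then, once.
The state is a dict: "clock": time; "joint_pos": joint angles; "joint_vel": joint speeds; "effort": joint torques, N m; "eef_pos": TCP position; "orientation": TCP orientation; "force": force on the tool from outside, world axes, zero at the start; "torque": the same for the moment, N m; "grip_width": finger opening in m; "finger_force": force on a finger pad.
Only numpy, scipy, OpenCV 4.12 (cv2) and the standard library are available. Lean on these libraries where they do the work, as an engineer would, in place of code of your own. Each camera call takes 0.05 s, during which the arm holds its last target. There are 200 camera calls.

## Working session

There is one attempt and no reset: what is moved stays moved. The work goes in short steps, Python scripts to look and compute and a tool call to move; the robot and the scene stay as the last step left them, time stands still between calls to the robot, and variables do not carry over. Pictures are saved under pics/ and viewed, at most 10 in all, crops included, and the job is handed in when it is done.

Besides the shell and the picture viewer there is one more tool, called after "Request:" by a JSON object that holds its "op" and its "data". servo_tool: Moves the arm, as the interface text tells. Its arguments: {"type":"object","properties":{"plan":{"type":"array"},"grip_force":{"type":"number"}},"required":["plan"]}

```bash
mkdir -p pics; cat > h.py <<'E'
import numpy as np, cv2
from rig import r
def world(name,us,d):
    i=r.camera_info(name); K=np.array([[i['fx'],0,i['cx']],[0,i['fy'],i['cy']],[0,0,1]])
    p=cv2.undistortPoints(np.array(us,float).reshape(-1,1,2),K,np.array([i['k1'],0,0,0.]))[:,0]
    d=np.array(d,float); c=np.c_[p[:,0]*d,-p[:,1]*d,-d,np.ones(len(d))]
    return (c@np.linalg.inv(np.array(i['view'])).T)[:,:3]
E
python3 - <<'E'
from h import *
for n in('scene','side'):
    p,d=r.camera(n); cv2.imwrite(f'pics/{n}.png',p); np.save(n+'_d.npy',d); np.save(n+'_p.npy',p)
    print({k:v for k,v in r.camera_info(n).items()})
print(r.state())
E
```

```text
{'fx': 433.30792867807895, 'fy': 433.30792867807895, 'cx': 317.065610445343, 'cy': 196.9940739549823, 'k1': -0.016700846641264967, 'view': array([[-0.20717017,  0.97825316, -0.01006389,  0.06030258],
       [-0.74589589, -0.15128948,  0.64865308,  0.36754908],
       [ 0.63302436,  0.14188818,  0.76101768, -1.25308265],
       [ 0.        ,  0.        ,  0.        ,  1.        ]])}
{'fx': 469.96612354417965, 'fy': 469.96612354417965, 'cx': 321.33346960958653, 'cy': 194.02362856798538, 'k1': 0.02235379491595603, 'view': array([[-0.88763274, -0.46018808,  0.01830463,  0.51117246],
       [ 0.30949421, -0.56659126,  0.76366725, -0.18575602],
       [-0.34105932,  0.68352123,  0.6453505 , -0.83408257],
       [ 0.        ,  0.        ,  0.        ,  1.        ]])}
{'clock': 0.1, 'joint_pos': array([-1.31238795e+00,  1.31104835e-01,  1.48917577e+00,  2.72204479e-05,
        1.52298946e+00, -8.54261515e-02]), 'joint_vel': array([-0.00011685, -0.00202039, -0.00205494,  0.00071968, -0.00116656,
       -0.00097053]), 'effort': array([ 2.34022038e-03, -5.70950675e+01, -5.01942873e+01, -1.64585613e-04,
        8.00188689e-03,  1.45262140e-05]), 'eef_pos': array([ 0.20215787, -0.56443338,  0.25233487]), 'orientation': array([-3.09363267e+00, -5.37149143e-01,  1.84963180e-04]), 'force': array([-0.01472955, -0.34068215,  0.21539493]), 'torque': array([-0.03341359,  0.01750026, -0.00071884]), 'finger_force': 0.0, 'grip_width': 0.0853348230275955}
```

View pics/scene.png

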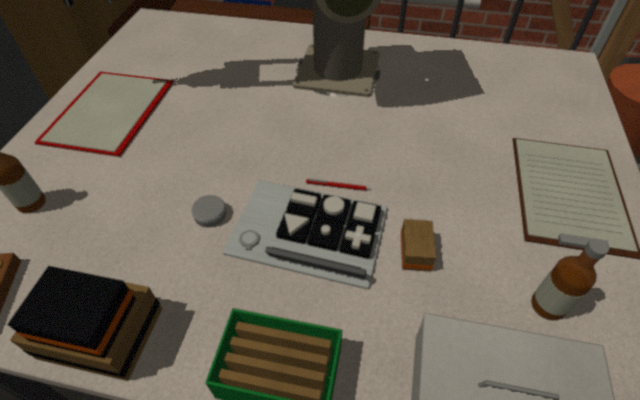

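```bash
python3 - <<'E'
from h import *
for n in('scene','side'):
    p=np.load(n+'_p.npy');d=np.load(n+'_d.npy')
    v,u=np.mgrid[:400,:640]
    W=world(n,np.c_[u.ravel(),v.ravel()],d.ravel()).reshape(400,640,3)
    near=(abs(W[...,0]-.55)<.25)&(abs(W[...,1])<.25)&(d>0)
    m=((W[...,2]>.033)&(W[...,2]<.05)&near&(p.min(2)>110)).astype(np.uint8)
    k,l,s,c=cv2.connectedComponentsWithStats(m)
    print(n)
    for i in range(1,k):
        if s[i,4]>15:
            q=W[l==i]; print(s[i],c[i].round(1),q.mean(0).round(4),((q.min(0)+q.max(0))/2).round(4),np.ptp(q,axis=0).round(3))
i=cv2.imread('pics/side.png'); cv2.imwrite('pics/side2.png',i)
E
```

```text
scene
[291 193  25  10 136] [303.1 197.6] [0.5248 0.0206 0.0397] [0.524  0.0206 0.0398] [0.019 0.049 0.006]
[324 196  19  16 227] [333.4 203.7] [0.5282 0.0844 0.0396] [0.5271 0.0842 0.0392] [0.043 0.036 0.008]
[355 203  20  16 240] [364.4 210.5] [0.5332 0.1482 0.0397] [0.5327 0.1482 0.0402] [0.036 0.035 0.006]
[286 214  20  18 193] [293.7 221.3] [0.5877 0.0164 0.0397] [0.592  0.017  0.0393] [0.037 0.04  0.009]
[322 226   7   6  37] [324.9 228.4] [0.5926 0.0798 0.0398] [0.5923 0.08   0.0398] [0.013 0.013 0.006]
[346 227  24  19 197] [357.6 235.8] [0.5969 0.1441 0.0396] [0.5963 0.1439 0.0392] [0.043 0.044 0.007]
side
[305 184  19  11 105] [314.3 187.6] [0.5842 0.0178 0.0376] [0.5892 0.0177 0.0372] [0.035 0.038 0.006]
[334 191  15  14  81] [340.8 197.9] [0.5203 0.0209 0.0374] [0.5197 0.0209 0.0376] [0.014 0.049 0.006]
[316 211  18  12 166] [324.6 216.2] [0.5244 0.0866 0.0375] [0.5244 0.0865 0.0373] [0.035 0.034 0.006]
[270 217  20  13 112] [279.2 223. ] [0.5931 0.1462 0.0377] [0.5939 0.1465 0.0382] [0.043 0.039 0.005]
[297 228  22  16 201] [307.3 235.7] [0.5284 0.1505 0.0377] [0.5283 0.1504 0.0378] [0.033 0.032 0.006]
```

View pics/side.png

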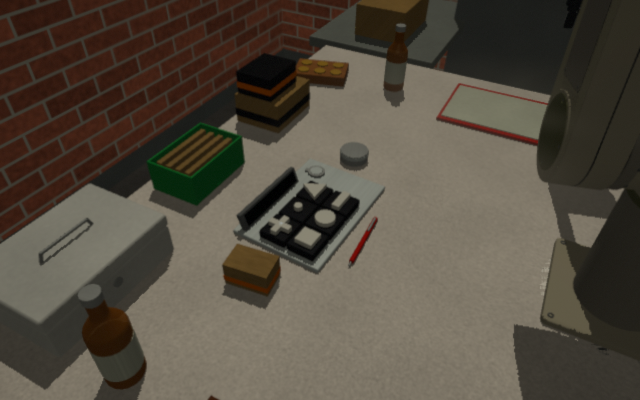

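Request:
{"op": "servo_tool", "data": {"plan": [[0, 0, 0, 2.6, 4, 0, 0], [0, 0, 0, 2.6, 4, 0, 0], [0, 0, 0, 2.6, 4, 0, 0], [0, 0, 0, 2.6, 4, 0, 0], [0, 0, 0, 2.6, 4, 0, 0], [0, 0, 0, 2.6, 4, 0, 0], [0, 0, 0, 2.6, 4, 0, 0], [0, 0, 0, 2.6, 4, 0, 0], [0, 0, 0, 2.6, 4, 0, 0], [0, 0, 0, 2.6, 4, 0, 0]], "grip_force": 40}}

```text
clock: 1.35
eef_pos: [0.4627, -0.1634, 0.253]
orientation: [-3.095, -0.537, 0.001]
force: [0.5, 0.1, 0.4]
grip_width: 0.0001
finger_force: 0.0
```

Request:
{"op": "servo_tool", "data": {"plan": [[0, 0, 0, 2.5, 3.6, -2, 0], [0, 0, 0, 2.5, 3.6, -3, 0], [0, 0, 0, 2.5, 3.6, -3, 0], [0, 0, 0, 2.5, 3.6, -3, 0], [0, 0, 0, 2.4, 3.7, -3, 0], [0, 0, 0, 0, 0, 0, 0], [0, 0, 0, 0, 0, 0, 0], [0, 0, 0, 0, 0, 0, 0]]}}

```text
clock: 2.35
eef_pos: [0.5867, 0.0151, 0.1146]
orientation: [3.095, 0.536, 0.003]
force: [0.3, -0.6, 0.3]
grip_width: 0.0002
finger_force: 0.0
```

Request:
{"op": "servo_tool", "data": {"plan": [[0, 0, 0, 0, 0.2, -2, 0], [0, 0, 0, 0, 0, -2, 0], [0, 0, 0, 0, 0, -1, 0], [0, 0, 0, 0, 0, 0, 0], [0, 0, 0, 0, 0, 0, 0]]}}

```text
clock: 2.98
eef_pos: [0.5866, 0.0181, 0.0636]
orientation: [3.095, 0.537, 0.001]
force: [0.4, 0.7, 1.1]
grip_width: -0.0001
finger_force: 0.0
```

Request:
{"op": "servo_tool", "data": {"plan": [[0, 0, 0, 0, 0, -0.2, 0], [0, 0, 0, 0, 0, -0.2, 0], [0, 0, 0, 0, 0, -0.2, 0], [0, 0, 0, 0, 0, 0, 0], [0, 0, 0, 0, 0, 0, 0]]}}

```text
clock: 3.6
eef_pos: [0.5868, 0.0181, 0.0578]
orientation: [3.095, 0.537, 0.002]
force: [2.6, 0.5, 3.7]
grip_width: 0.0
finger_force: 1.6
```

Request:
{"op": "servo_tool", "data": {"plan": [[0, 0, 0, 0, 0, -0.15, 0], [0, 0, 0, 0, 0, -0.1, 0], [0, 0, 0, 0, 0, 0, 0], [0, 0, 0, 0, 0, 0, 0]]}}

```text
clock: 4.1
eef_pos: [0.5868, 0.0181, 0.0552]
orientation: [3.095, 0.537, 0.002]
force: [4.1, 1.2, 6.1]
grip_width: 0.0
finger_force: 2.4
```

Request:
{"op": "servo_tool", "data": {"plan": [[0, 0, 0, 0, 0, -0.1, 0], [0, 0, 0, 0, 0, 0, 0], [0, 0, 0, 0, 0, 0, 0]]}}

```text
clock: 4.47
eef_pos: [0.5869, 0.0181, 0.055]
orientation: [3.095, 0.537, 0.002]
force: [0.3, 0.6, 11.3]
grip_width: 0.0002
finger_force: 5.9
```

Request:
{"op": "servo_tool", "data": {"plan": [[0, 0, 0, 0, 0, 1, 0], [0, 0, 0, 0, 0, 2, 0], [0, 0, 0, 0, 0, 2, 0], [0, 0, 0, -3, 3.3, 0, 0], [0, 0, 0, -3.1, 3.4, 0, 0], [0, 0, 0, 0, 0, 0, 0], [0, 0, 0, 0, 0, 0, 0], [0, 0, 0, 0, 0, -2, 0], [0, 0, 0, 0, 0, -1.8, 0], [0, 0, 0, 0, 0, 0, 0]]}}

```text
clock: 5.72
eef_pos: [0.524, 0.0844, 0.0638]
orientation: [-3.095, -0.536, 0.006]
force: [-0.5, 0.2, -1.0]
grip_width: 0.0002
finger_force: 0.0
```

Request:
{"op": "servo_tool", "data": {"plan": [[0, 0, 0, 0, 0, -0.4, 0], [0, 0, 0, 0, 0, -0.4, 0], [0, 0, 0, 0, 0, -0.2, 0], [0, 0, 0, 0, 0, -0.2, 0], [0, 0, 0, 0, 0, 0, 0], [0, 0, 0, 0, 0, 0, 0], [0, 0, 0, 0, 0, 0, 0]]}}

```text
clock: 6.6
eef_pos: [0.526, 0.085, 0.055]
orientation: [3.095, 0.537, 0.002]
force: [-3.3, -2.2, 9.7]
grip_width: 0.0003
finger_force: 4.7
```

Request:
{"op": "servo_tool", "data": {"plan": [[0, 0, 0, 0, 0, 1, 0], [0, 0, 0, 0, 0, 2, 0], [0, 0, 0, 0, 0, 2, 0], [0, 0, 0, 0.2, 3.2, 0, 0], [0, 0, 0, 0.3, 3.2, 0, 0], [0, 0, 0, 0, 0, 0, 0], [0, 0, 0, 0, 0, 0, 0], [0, 0, 0, 0, 0, -2, 0], [0, 0, 0, 0, 0, -1.8, 0], [0, 0, 0, 0, 0, 0, 0]]}}

```text
clock: 7.85
eef_pos: [0.5285, 0.1482, 0.0636]
orientation: [3.095, 0.536, -0.007]
force: [0.2, -0.5, 0.5]
grip_width: -0.0001
finger_force: 0.0
```

Request:
{"op": "servo_tool", "data": {"plan": [[0, 0, 0, 0, 0, -0.4, 0], [0, 0, 0, 0, 0, -0.4, 0], [0, 0, 0, 0, 0, -0.2, 0], [0, 0, 0, 0, 0, -0.2, 0], [0, 0, 0, 0, 0, 0, 0], [0, 0, 0, 0, 0, 0, 0], [0, 0, 0, 0, 0, 0, 0]]}}

```text
clock: 8.72
eef_pos: [0.5309, 0.1491, 0.055]
orientation: [3.095, 0.537, 0.002]
force: [-3.8, -2.9, 9.7]
grip_width: 0.0001
finger_force: 4.8
```

Request:
{"op": "servo_tool", "data": {"plan": [[0, 0, 0, 0, 0, 1, 0], [0, 0, 0, 0, 0, 2, 0], [0, 0, 0, 0, 0, 2, 0], [0, 0, 0, -0.2, -4.2, 0, 0], [0, 0, 0, -0.3, -4.3, 0, 0], [0, 0, 0, -0.3, -4.3, 0, 0], [0, 0, 0, 0, 0, 0, 0], [0, 0, 0, 0, 0, 0, 0], [0, 0, 0, 0, 0, -2, 0], [0, 0, 0, 0, 0, -1.8, 0]]}}

```text
clock: 9.98
eef_pos: [0.5223, 0.0223, 0.0652]
orientation: [-3.095, -0.54, -0.0]
force: [-0.2, 0.0, 0.5]
grip_width: -0.0002
finger_force: 0.0
```

Request:
{"op": "servo_tool", "data": {"plan": [[0, 0, 0, 0, 0, 0, 0], [0, 0, 0, 0, 0, -0.4, 0], [0, 0, 0, 0, 0, -0.4, 0], [0, 0, 0, 0, 0, -0.2, 0], [0, 0, 0, 0, 0, -0.2, 0], [0, 0, 0, 0, 0, 0, 0], [0, 0, 0, 0, 0, 0, 0], [0, 0, 0, 0, 0, 0, 0]]}}

```text
clock: 10.98
eef_pos: [0.5229, 0.0213, 0.0549]
orientation: [-3.095, -0.537, -0.002]
force: [-3.5, 2.9, 11.0]
grip_width: -0.0001
finger_force: 4.9
```

Request:
{"op": "servo_tool", "data": {"plan": [[0, 0, 0, 0, 0, 1, 0], [0, 0, 0, 0, 0, 3, 0], [0, 0, 0, 0, 0, 5, 0], [0, 0, 0, 0, 0, 5, 0], [0, 0, 0, 0, 0, 0, 0], [0, 0, 0, 0, 0, 0, 0], [0, 0, 0, 0, 0, 0, 0]]}}

```text
clock: 11.85
eef_pos: [0.5212, 0.0211, 0.192]
orientation: [-3.095, -0.537, 0.005]
force: [0.6, -0.2, -0.3]
grip_width: 0.0001
finger_force: 0.0
```

```bash
python3 - <<'E'
from h import *
s=r.state(); print(s['eef_pos'],s['force'],s['joint_vel'])
print(r.finish_job())
E
```

```text
[0.52115169 0.02106953 0.19200618] [ 0.58645872 -0.22140499 -0.3425757 ] [ 5.12511355e-04  5.81867206e-03 -1.68117168e-03  8.18736734e-04
 -4.78793473e-04  3.28240927e-05]
the job is handed in; nothing more can be done
None
```

I pressed the triangular, large round, square and bar keys in that order, each to its end stop (about 10–11 N) and let up before the next, then handed the job in at about 12 s; no verdict came back, and I took no picture afterwards to check the loose things.

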